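# Fetch the tube rack from behind the bottles

## Task

Two bottles stand right in front of the green tube rack in the white sample tray. Stand both bottles in the empty steel side tray, then set the rack in the middle of the shaker's platform with its long side along the platform's long side, and finally put each bottle back where it stood at the start. Keep the bottles and the rack upright, and leave the amber jar and the little cardboard box where they are.

Things in the scene. Friction and masses are not known exactly. Their poses are not given: they have to be found in the camera images.
- bay: White plastic sample tray, fixed, 190 (its x) x 250 (its y) mm, rim 16 mm high, walls and floor 4 mm thick. Origin: centre of its underside, on the bench; its front (-x) faces roughly to the robot. The bottles, the rack, the jar and the cardboard box stand on its floor, 4 mm above the bench, turned roughly with it.
- round_bottle: White plastic round bottle, loose, about 0.17 kg, 120 mm high: body 56 mm in diameter up to 72 mm, then a shoulder to a 30 mm neck from 82 to 92 mm, and a grey ribbed screw cap 36 to 38 mm in diameter from 92 to 120 mm (fixed, good to lift by). Origin: centre of its underside; z up. Stands in the front row of the sample tray, left or right by chance, about 10 to 20 mm in front of the rack; the two bottles' axes are 70 to 85 mm apart.
- square_bottle: White plastic square bottle, loose, about 0.16 kg, 108 mm high: body 50 x 50 mm up to 62 mm, then a shoulder to a 30 mm neck from 72 to 80 mm, and a grey ribbed screw cap 36 to 38 mm in diameter from 80 to 108 mm (fixed, good to lift by). Origin: centre of its underside; z up; its sides are along its x and y. Stands in the front row beside the round bottle.
- rack: Green plastic block rack of 2 x 5 holes, seven of them holding white-lidded tubes (fixed in it), loose, about 0.12 kg. Block 44 mm (its x) x 98 mm (its y, the long side) x 34 mm high; the lids reach up to 48 mm. Origin: centre of its underside; z up. Stands behind the two bottles; other racks on the bench are larger and fixed.
- jar: Short amber jar with a black lid, loose, 44 mm in diameter, 59 mm high, in the sample tray beside the rack's end. Origin: centre of its underside. To be left alone.
- card_box: Small cardboard box, loose, 53 x 53 x 36 mm high, in the sample tray beside the bottles. Origin: centre of its underside. To be left alone.
- side_tray: Empty steel tray, fixed, the side area: 230 (its x) x 150 (its y) mm, rim 14 mm high, walls and floor 4 mm thick. Origin: centre of its underside, on the bench. To the left or the right of the sample tray by chance; the shaker is on the other side.
- platform (a point): Centre of the top of the shaker's platform (black rubber mat, 120 mm along its x, 150 mm along its y, the long side), fixed and level, 70 mm above the bench. The shaker is a white box 190 x 170 mm with a grey control panel at its front (-x); nothing on it moves.
Mind the look-alikes: they are no part of the job. What is shaped like the round_bottle but blue or red is not meant.

How it is judged:
On the way, in this order (a step that is already met when the one before it is completed fails the run):
1. both bottles stand released in the side tray, the rack still in its place (x of round_bottle in the frame of side_tray between -0.09 and 0.09 m and y of round_bottle in the frame of side_tray between -0.05 and 0.05 m and z of each of round_bottle, square_bottle in the frame of side_tray below 0.012 m and angle between each of round_bottle, square_bottle's own z axis and vertical below 0.15 rad and linear speed of each of round_bottle, square_bottle below 0.03 m/s and contact force between the fingers and round_bottle below 0.1 N and x of square_bottle in the frame of side_tray between -0.09 and 0.09 m and y of square_bottle in the frame of side_tray between -0.05 and 0.05 m and contact force between the fingers and square_bottle below 0.1 N and distance of rack from where it was at the start of the episode below 0.02 m), for 0.2 s.
2. the rack stands released in the middle of the shaker's platform, both bottles still in the side tray (horizontal distance between rack and platform below 0.015 m and z of rack in the frame of platform between -0.006 and 0.006 m and angle between the y axis of rack and the y axis of platform, either way round below 0.2 rad and angle between rack's own z axis and vertical below 0.1 rad and linear speed of each of rack, round_bottle, square_bottle below 0.03 m/s and contact force between the fingers and rack below 0.1 N and x of round_bottle in the frame of side_tray between -0.09 and 0.09 m and y of round_bottle in the frame of side_tray between -0.05 and 0.05 m and z of each of round_bottle, square_bottle in the frame of side_tray below 0.012 m and angle between each of round_bottle, square_bottle's own z axis and vertical below 0.15 rad and contact force between the fingers and round_bottle below 0.1 N and x of square_bottle in the frame of side_tray between -0.09 and 0.09 m and y of square_bottle in the frame of side_tray between -0.05 and 0.05 m and contact force between the fingers and square_bottle below 0.1 N), for 0.2 s.
At the end, for the whole second after the job is handed in: Rack on the shaker's platform, centred within 15 mm, long sides within 0.2 rad; each bottle upright within 15 mm of where it stood at the start; jar and cardboard box within 20 mm of theirs; all released and at rest (horizontal distance between rack and platform below 0.015 m and z of rack in the frame of platform between -0.006 and 0.006 m and angle between the y axis of rack and the y axis of platform, either way round below 0.2 rad and angle between each of rack, round_bottle, square_bottle's own z axis and vertical below 0.1 rad and linear speed of rack below 0.03 m/s and contact force between the fingers and rack below 0.1 N and distance of each of round_bottle, square_bottle from where it was at the start of the episode below 0.015 m and linear speed of each of round_bottle, square_bottle below 0.02 m/s and contact force between the fingers and round_bottle below 0.1 N and contact force between the fingers and square_bottle below 0.1 N and distance of each of jar, card_box from where it was at the start of the episode below 0.02 m); the robot touches nothing.
It fails at once if a bottle or the rack is tipped by more than 0.6 rad (angle between any of round_bottle, square_bottle, rack's own z axis and vertical above 0.6 rad).
It fails at once if the jar or the cardboard box is pushed more than 20 mm away (distance of any of jar, card_box from where it was at the start of the episode above 0.02 m).
It also fails if it takes over 123 s, if anything falls off the work surface, if the arm or the gripper's body presses on something with over 40 N, if the wrist force passes 120 N, or if a joint passes its speed limit or range.

## Robot

A 7-joint arm with a two-finger parallel gripper is mounted at the origin on the work surface. World frame = base frame: x ahead of the robot, y to its left, z up, the work surface at z = 0. Lengths are in m, angles in rad, forces in N, time in s.
With the tool pointing down it reaches from about 0.4 to 0.875 m from the base axis. Payload 6.5 kg.
Tool frame: the origin (TCP) lies midway between the tips of the shut fingers; the grasp point (between the pads) lies 19 mm behind it (manip.grip_depth is the distance from the TCP to the grasp point, in m); z points along the fingers, y is the line along which they close (so a half turn about z gives the same grasp; the last joint's range is limited). The gripper opens to 85 mm and grips with 20 to 120 N. Pads are 22 mm wide; open, the fingers measure 114 mm over their backs; the gripper's body (76 mm by 85 mm) begins 54 mm behind the grasp point. The pads swing forward as they close: fully open they stand 13 mm farther back than shut.
Start: joints at [-1.346, 0.536, -0.004, 1.538, 0.003, 1.067, -0.071], TCP at [0.186, 0.623, 0.231] pointing down, gripper open.
Joint ranges: [-2.7, 2.7], [-0.37, 2.16], [-1.27, 1.26], [0.24, 2.4], [-1.31, 4.45], [0.19, 1.91], [-2.76, 2.76]. Speed limits (rad/s): [2.39, 2.39, 3.14, 3.14, 3.14, 3.14, 3.14].

## Interface

Orientations are given as a unit quaternion [x, y, z, w].
In Python, from bench import telemetry, camera, manip gives the robot as it stands. The module is installed in compiled form; this text tells all that it offers.
- The arm moves only by the tool play_rows, never from a script. Its argument "motion" is a list of rows, each a list of 7 numbers: the closure in counts, from 0 (fully open) to 255 (shut), then the shift along the tool's x, y, z in cm, then the turn, a rotation vector about the tool's x, y, z in rad. A call has 1 to 8 rows; each row shifts and turns the commanded pose from where the row before left it, along the tool's axes as they then stand; what a row does not reach is not made up. A row lasts 1/8 s, in which the tool goes at most 62.5 mm and 10.7 degrees, less where a joint would pass 70% of its speed; a pose out of reach is approached as far as the arm can. A call with a gripper value outside its range is refused whole. The fingers move at their own pace and stop on an object; the grip force is fixed at half the most. Time passes only in rows, so rows that do not move let the fingers close. It gives the time, the measured TCP pose, the force, the opening and the grip force at its end, in the units of the state.
- telemetry.state(): the state, without advancing time (a new reading comes with each control period).
- camera(name): name is "scene" or "top"; returns a dict with "img" (400x640x3 uint8, red, green, blue), "mtx" (3x3 intrinsics, pixels), "distortion" ([k1, k2, p1, p2, k3] as OpenCV has them; the pictures are not rectified), "extrinsics" (4x4, takes a point from camera to world coordinates). Camera axes: x right, y up, looking along -z (the intrinsics and any distortion apply to the point x, -y, -z); pixel columns grow to the right and rows downward; lengths in m; the calibration is good to about 2 mm. A picture is of the moment at which its call begins. There is no depth.
- manip.job_done(): hands the job in; it is judged then, once.
The state is a dict: "clock": time; "joint_positions": joint angles; "qvel": joint speeds; "tau": joint torques, N m; "ee_pos": TCP position; "tcp_rot": TCP orientation; "contact_force": force on the tool from outside, world axes, zero at the start; "wrist_torque": the same for the moment, N m; "width": opening from 0.0 (shut) to 1.0 (fully open); "grasp_force": force on a finger pad.
Only numpy, scipy, OpenCV 4.12 (cv2) and the standard library are available. Lean on these libraries where they do the work, as an engineer would, in place of code of your own. Each camera call takes 0.05 s, during which the arm holds its last target. There are 200 camera calls.

## Working session

There is one attempt and no reset: what is moved stays moved. The work goes in short steps, Python scripts to look and compute and a tool call to move; the robot and the scene stay as the last step left them, time stands still between calls to the robot, and variables do not carry over. Pictures are saved under pics/ and viewed, at most 14 in all, crops included, and the job is handed in when it is done.

Besides the shell and the picture viewer there is one more tool, called after "Request:" by a JSON object that holds its "name" and its "arguments". play_rows: Moves the arm, as the interface text tells. Its arguments: {"type":"object","properties":{"motion":{"type":"array","items":{"type":"array","items":{"type":"number"}}}},"required":["motion"]}

```bash
mkdir -p pics; cat > h.py <<'E'
import numpy as np, cv2
from bench import telemetry, camera, manip
def cap(n,f=None):
    c=camera(n)
    if f: cv2.imwrite('pics/'+f,c['img'][:,:,::-1])
    return c
def ray(c,uv):
    p=cv2.undistortPoints(np.array(uv,float).reshape(-1,1,2),np.array(c['mtx']),np.array(c['distortion'])).reshape(-1,2)
    E=np.array(c['extrinsics']); d=np.c_[p[:,0],-p[:,1],-np.ones(len(p))]@E[:3,:3].T
    return E[:3,3],d
def onz(c,uv,z):
    o,d=ray(c,uv); return o+d*((z-o[2])/d[:,2:3])
def proj(c,P):
    E=np.array(c['extrinsics']); q=(np.atleast_2d(P)-E[:3,3])@E[:3,:3]; q=q*[1,-1,-1]
    return cv2.projectPoints(q,np.zeros(3),np.zeros(3),np.array(c['mtx']),np.array(c['distortion']))[0].reshape(-1,2)
E
python3 - <<'E'
from h import *
for n in('scene','top'):
    c=cap(n,n+'0.png'); print(n,np.round(c['extrinsics'],3).tolist(),np.round(c['mtx'],1).tolist())
print(telemetry.state())
E
```

```text
scene [[-0.575, -0.549, 0.607, 1.113], [0.818, -0.384, 0.428, 0.394], [-0.002, 0.743, 0.67, 0.714], [0.0, 0.0, 0.0, 1.0]] [[446.3, 0.0, 312.1], [0.0, 446.3, 199.8], [0.0, 0.0, 1.0]]
top [[0.001, 0.983, -0.184, 0.33], [-1.0, -0.004, -0.025, -0.009], [-0.026, 0.184, 0.983, 1.168], [0.0, 0.0, 0.0, 1.0]] [[491.0, 0.0, 319.1], [0.0, 491.0, 195.6], [0.0, 0.0, 1.0]]
{'clock': 0.1, 'joint_positions': array([-1.3462083 ,  0.53708825, -0.00447195,  1.53874099,  0.00257211,
        1.0673166 , -0.0711993 ]), 'qvel': array([ 0.00140296, -0.00103078,  0.00156622, -0.00472799,  0.00061374,
        0.00152001,  0.00026383]), 'tau': array([ 2.64114402e-03, -5.84565604e+01,  1.05201837e+00, -2.59777057e+01,
        1.26643336e-02,  4.54173554e-03,  1.29688465e-05]), 'ee_pos': array([0.18618484, 0.62218112, 0.23051477]), 'tcp_rot': array([ 1.44838959e-01,  9.89454939e-01, -7.70175239e-04, -7.57637639e-05]), 'contact_force': array([-1.04196154,  0.18329531, -0.96023159]), 'wrist_torque': array([ 0.01816662, -0.01983059,  0.03745953]), 'grasp_force': 0.0, 'width': 0.9949731955883588}
```

View pics/scene0.png

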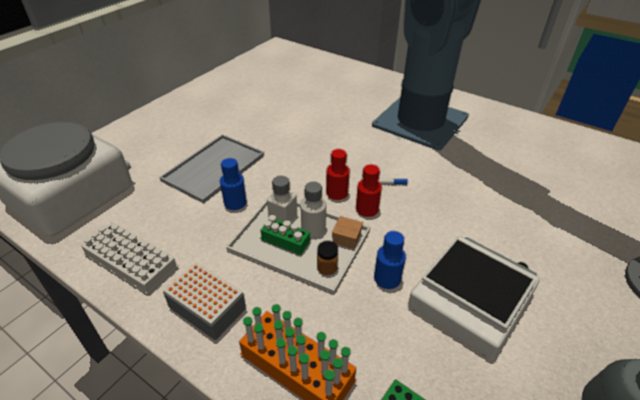

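View pics/top0.png

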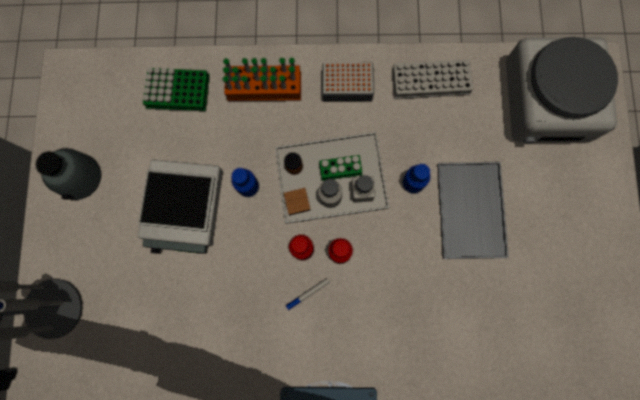

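```bash
python3 - <<'E'
import cv2
t=cv2.imread('pics/top0.png');s=cv2.imread('pics/scene0.png')
a=cv2.resize(t[125:265,225:425],None,fx=4,fy=4,interpolation=cv2.INTER_CUBIC)
cv2.imwrite('pics/topc.png',a)
b=cv2.resize(s[140:300,220:420],None,fx=3.75,fy=3.75,interpolation=cv2.INTER_CUBIC)
cv2.imwrite('pics/scenec.png',b)
E
```

```text
(no output)
```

View pics/topc.png

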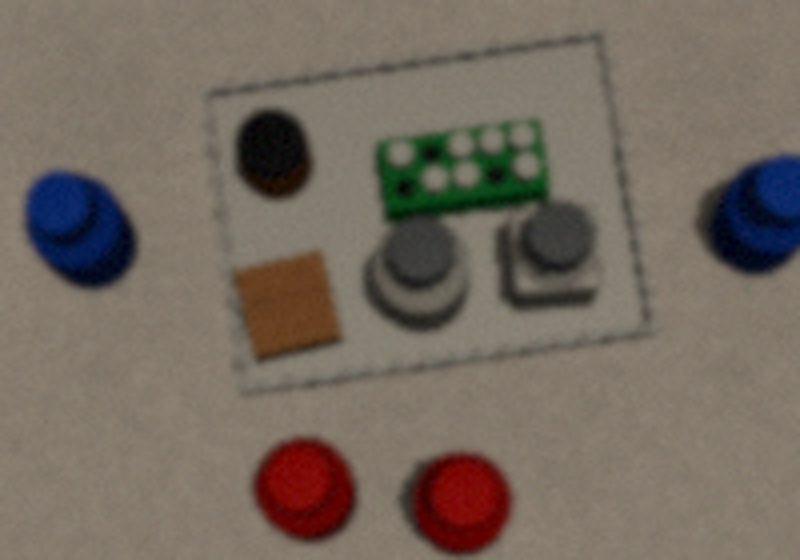

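View pics/scenec.png

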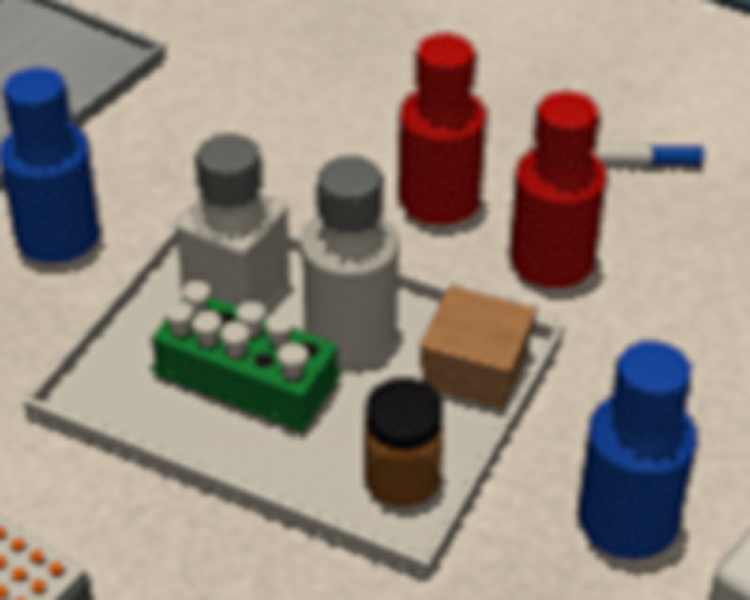

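The two white bottles with grey caps (round ≈ top px (330,188), square ≈ (364,183)) stand in front of the small green rack (340,167). The blue bottles (244,181 and 417,178) and the red ones (301,246 and 341,250) are decoys. The shaker is on the left and the side tray on the right.

```bash
cat > meas.py <<'E'
from h import *
t=cap('top');s=cap('scene')
f=lambda L:[((u+.5)/4-.5+225,(v+.5)/4-.5+125) for u,v in L]
g=lambda L:[((u+.5)/3.75-.5+220,(v+.5)/3.75-.5+140) for u,v in L]
def tri(a,b):
    o1,d1=ray(t,a);o2,d2=ray(s,b);d1=d1[0];d2=d2[0]
    k=np.linalg.lstsq(np.c_[d1,-d2],o2-o1,rcond=None)[0]
    p=o1+k[0]*d1;q=o2+k[1]*d2;return (p+q)/2,np.linalg.norm(p-q)
np.set_printoptions(precision=4,suppress=True)
for n,a,b,z in(('round',(421,250),(350,178),.124),('square',(558,232),(229,155),.112)):
    print(n,onz(t,f([a]),z)[0],onz(s,g([b]),z)[0],tri(f([a]),g([b])))
print('square body base corners(scene)?')
R=onz(t,f([(377,142),(540,120)]),.038);print('rack back',R, np.linalg.norm(R[1]-R[0]))
S=onz(s,g([(154,345),(300,398),(338,350)]),.038);print('rack scene',S,np.linalg.norm(np.diff(S,axis=0),axis=1))
B=onz(t,f([(208,92),(601,37),(649,332),(241,393)]),.016);print('bay',B,B.mean(0))
print('box',onz(t,f([(236,268),(322,252),(341,339),(256,357)]),.04),'jar',onz(t,f([(271,145)]),.063),onz(s,g([(403,405)]),.063))
print('red',onz(t,f([(301,478),(463,490)]),.12),'blue',onz(t,[(417.5,172.5),(239,178)],.12))
im=s['img'].astype(int)
for n,c in(('top',t),('scene',s)):
    h=cv2.cvtColor(c['img'],cv2.COLOR_RGB2GRAY); m=(h<28).astype(np.uint8)
    k=cv2.findContours(m,0,2)[0]
    for q in k:
        if cv2.contourArea(q)>2000:
            r=cv2.minAreaRect(q);b=cv2.boxPoints(r)
            a=cv2.approxPolyDP(q,6,True).reshape(-1,2)
            W=onz(c,a,.07); print(n,r,len(a),a.tolist(),W[:,:2].tolist(), onz(c,[r[0]],.07))
E
python3 meas.py
python3 - <<'E'
import cv2
t=cv2.imread('pics/top0.png')
a=cv2.resize(t[150:270,430:520],None,fx=4,fy=4,interpolation=cv2.INTER_CUBIC)
b=cv2.resize(t[150:270,130:230],None,fx=4,fy=4,interpolation=cv2.INTER_CUBIC)
cv2.imwrite('pics/pair.png',cv2.hconcat([b,a]))
E
```

```text
round [ 0.5437 -0.0053  0.124 ] [ 0.5457 -0.0035  0.124 ] (array([ 0.544 , -0.0051,  0.122 ]), np.float64(0.0004953355020130748))
square [ 0.5559 -0.0804  0.112 ] [ 0.5569 -0.079   0.112 ] (array([ 0.556 , -0.0802,  0.1108]), np.float64(0.0006396221329753924))
square body base corners(scene)?
rack back [[ 0.6268  0.0209  0.038 ]
 [ 0.6397 -0.0759  0.038 ]] 0.09763255389447444
rack scene [[ 0.6439 -0.0687  0.038 ]
 [ 0.629   0.0217  0.038 ]
 [ 0.588   0.0178  0.038 ]] [0.0916 0.0412]
bay [[ 0.6647  0.1245  0.016 ]
 [ 0.6979 -0.1151  0.016 ]
 [ 0.5156 -0.1398  0.016 ]
 [ 0.4799  0.1019  0.016 ]] [ 0.5895 -0.0071  0.016 ]
box [[0.5506 0.1035 0.04  ]
 [0.5599 0.0531 0.04  ]
 [0.5083 0.0417 0.04  ]
 [0.4978 0.0911 0.04  ]] jar [[0.6188 0.0818 0.063 ]] [[0.6202 0.0822 0.063 ]]
red [[ 0.4206  0.0592  0.12  ]
 [ 0.4141 -0.0272  0.12  ]] blue [[ 0.5762 -0.1966  0.12  ]
 [ 0.5659  0.1943  0.12  ]]
top ((175.4307098388672, 199.69308471679688), (63.483375549316406, 49.25434112548828), 5.710593223571777) 4 [[150, 173], [142, 221], [201, 227], [209, 179]] [[0.5902602702515916, 0.41271115824144805]
[... 227 characters left out ...]
405967712402344), 30.80144500732422) 4 [[457, 242], [428, 276], [504, 321], [530, 280]] [[0.4679708682944248, 0.2849801809159218], [0.5777300308478102, 0.2733686216160611], [0.5924766281451503, 0.41563497310696795], [0.48100241115737075, 0.4274005886200686]] [[0.529  0.3507 0.07  ]]
scene ((603.7056274414062, 81.14348602294922), (62.11661148071289, 95.56819915771484), 22.380136489868164) 5 [[594, 35], [557, 113], [611, 129], [639, 77], [639, 44]] [[-0.7970259839372871, 0.30994032781924685], [-0.14792810841960446, 0.32951211413246084], [-0.14536764035787142, 0.46463682348650726], [-0.5185809606378966, 0.4872808774082504], [-0.8013826567349784, 0.45526054785976555]] [[-0.4254  0.4021  0.07  ]]
```

View pics/pair.png

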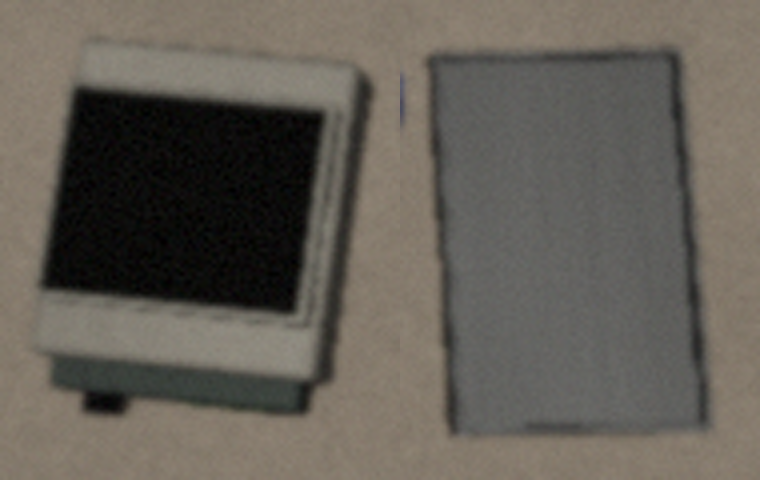

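```bash
cat > d.py <<'E'
from h import *
import sys
# usage: d.py x y z  [a]: shift in tool axes (cm) from present pose to target; turn about z
from scipy.spatial.transform import Rotation as R
s=telemetry.state(); p=s['ee_pos']; Rm=R.from_quat(s['tcp_rot']).as_matrix()
a=np.arctan2(Rm[1,1],Rm[0,1]); print('t',round(s['clock'],2),'tcp',p.round(4),'a',a.round(4),'w',round(s['width'],3),'f',round(s['grasp_force'],1),'tilt',Rm[:,2].round(3), 'j',np.round(s['joint_positions'],2))
for g in sys.argv[1:]:
    v=[float(k) for k in g.split(',')]
    b=v[3] if len(v)>3 else a
    dx,dy,dz=np.array(v[:3])-p; p=np.array(v[:3])
    print(g,'X Y Z cm',np.round(100*np.array([-np.sin(b)*dx+np.cos(b)*dy,np.cos(b)*dx+np.sin(b)*dy,-dz]),2),'turn z first',round(a-b,3)); a=b
E
python3 - <<'E'
from h import *
t=cap('top')
S=onz(t,[((u+.5-400)/4-.5+430,(v+.5)/4-.5+150) for u,v in [(432,55),(677,52),(706,428),(452,432)]],.014)
print(S.round(4),S.mean(0),np.linalg.norm(np.diff(S,axis=0),axis=1))
d=S[0]+S[1]-S[2]-S[3]; a=np.arctan2(d[1],d[0]);c=S.mean(0)
for k in(-.06,.06): print(a,c[:2]+k*np.array([np.cos(a),np.sin(a)]))
E
python3 d.py 0.186,0.622,0.23,0.133 0.556,-0.08,0.23
```

```text
[[ 0.6234 -0.2648  0.014 ]
 [ 0.6246 -0.4121  0.014 ]
 [ 0.3995 -0.4142  0.014 ]
 [ 0.3976 -0.2666  0.014 ]] [ 0.51129024 -0.33942876  0.014     ] [0.14735061 0.22514879 0.14754488]
0.0087440972604988 [ 0.45129253 -0.3399534 ]
0.0087440972604988 [ 0.57128795 -0.33890412]
t 0.25 tcp [0.1863 0.6224 0.2309] a 1.28 w 1.001 f 0.0 tilt [-0.    -0.001 -1.   ] j [-1.35  0.54 -0.    1.54  0.    1.07 -0.07]
0.186,0.622,0.23,0.133 X Y Z cm [-0.04 -0.04  0.09] turn z first 1.147
0.556,-0.08,0.23 X Y Z cm [-74.49  27.36  -0.  ] turn z first 0.0
```

Request:
{"name": "play_rows", "arguments": {"motion": [[60, 0, 0, 0, 0, 0, 0.1434], [60, 0, 0, 0, 0, 0, 0.1434], [60, 0, 0, 0, 0, 0, 0.1434], [60, 0, 0, 0, 0, 0, 0.1434], [60, 0, 0, 0, 0, 0, 0.1434], [60, 0, 0, 0, 0, 0, 0.1434], [60, 0, 0, 0, 0, 0, 0.1434], [60, 0, 0, 0, 0, 0, 0.1434]]}}

```text
clock: 1.25
ee_pos: [0.1862, 0.6226, 0.2311]
tcp_rot: [0.66, 0.751, -0.0, 0.0]
contact_force: [0.8, 0.4, 0.5]
width: 0.764
grasp_force: 0.0
```

Request:
{"name": "play_rows", "arguments": {"motion": [[60, -5.3, 1.95, 0, 0, 0, 0], [60, -5.3, 1.95, 0, 0, 0, 0], [60, -5.3, 1.95, 0, 0, 0, 0], [60, -5.3, 1.95, 0, 0, 0, 0], [60, -5.3, 1.95, 0, 0, 0, 0], [60, -5.3, 1.95, 0, 0, 0, 0], [60, -5.3, 1.95, 0, 0, 0, 0], [60, -5.3, 1.95, 0, 0, 0, 0]]}}

```text
clock: 2.25
ee_pos: [0.3978, 0.2215, 0.2316]
tcp_rot: [0.659, 0.753, 0.0, -0.0]
contact_force: [0.6, -0.2, 0.2]
width: 0.757
grasp_force: 0.0
```

Request:
{"name": "play_rows", "arguments": {"motion": [[60, -5.3, 1.95, 0, 0, 0, 0], [60, -5.3, 1.95, 0, 0, 0, 0], [60, -5.3, 1.95, 0, 0, 0, 0], [60, -5.3, 1.95, 0, 0, 0, 0], [60, -5.3, 1.95, 0, 0, 0, 0], [60, -5.3, 1.95, 0, 0, 0, 0], [60, 0, 0, 0, 0, 0, 0], [60, 0, 0, 0, 0, 0, 0]]}}

```text
clock: 3.25
ee_pos: [0.5549, -0.0761, 0.231]
tcp_rot: [0.659, 0.752, -0.0, -0.0]
contact_force: [0.6, 1.0, 0.3]
width: 0.763
grasp_force: 0.0
```

```bash
python3 d.py 0.556,-0.08,0.13,0.133 0.556,-0.08,0.077; python3 -c "
from h import *
s=cap('scene');t=cap('top')
a=cv2.resize(s['img'][100:260,200:400],None,fx=2,fy=2);b=cv2.resize(t['img'][100:260,230:430],None,fx=2,fy=2)
cv2.imwrite('pics/p1.png',cv2.hconcat([a,b])[:,:,::-1])"
```

```text
t 3.25 tcp [ 0.5549 -0.0761  0.231 ] a 0.1328 w 0.763 f 0.0 tilt [-0.001  0.001 -1.   ] j [-0.38  0.43  0.57  1.81 -0.27  0.99  0.43]
0.556,-0.08,0.13,0.133 X Y Z cm [-0.4   0.06 10.1 ] turn z first -0.0
0.556,-0.08,0.077 X Y Z cm [0.  0.  5.3] turn z first 0.0
```

View pics/p1.png

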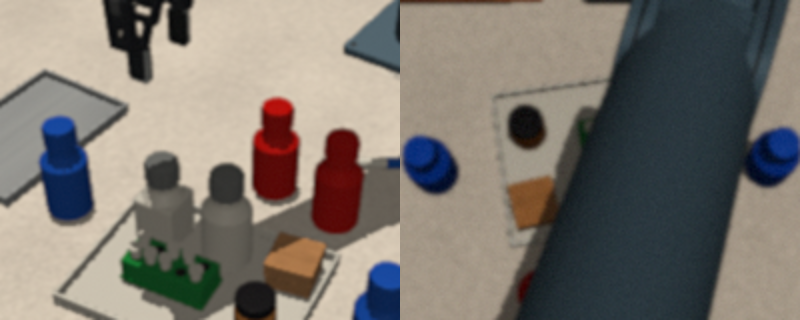

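The gripper is above the square bottle, seen at (140,40) in the left half, with the bottle at (162,200) below it. Going down.

Request:
{"name": "play_rows", "arguments": {"motion": [[60, -0.4, 0.1, 3.4, 0, 0, 0], [60, 0, 0, 3.4, 0, 0, 0], [60, 0, 0, 3.3, 0, 0, 0], [60, 0, 0, 2.0, 0, 0, 0], [60, 0, 0, 1.7, 0, 0, 0], [60, 0, 0, 1.6, 0, 0, 0], [60, 0, 0, 0, 0, 0, 0], [60, 0, 0, 0, 0, 0, 0]]}}

```text
clock: 4.35
ee_pos: [0.5572, -0.0805, 0.0779]
tcp_rot: [0.659, 0.752, 0.0, 0.0]
contact_force: [0.1, -0.3, -0.5]
width: 0.764
grasp_force: 0.0
```

```bash
python3 d.py 0.556,-0.08,0.077,0.133; python3 -c "
from h import *
s=cap('scene')
a=cv2.resize(s['img'][120:240,230:380],None,fx=4,fy=4,interpolation=2)
cv2.imwrite('pics/p2.png',a[:,:,::-1])"
```

```text
t 4.35 tcp [ 0.5572 -0.0805  0.0779] a 0.1328 w 0.764 f 0.0 tilt [ 0.001 -0.    -1.   ] j [-0.27  0.65  0.45  1.89 -0.42  0.69  0.56]
0.556,-0.08,0.077,0.133 X Y Z cm [ 0.07 -0.11  0.09] turn z first -0.0
```

View pics/p2.png

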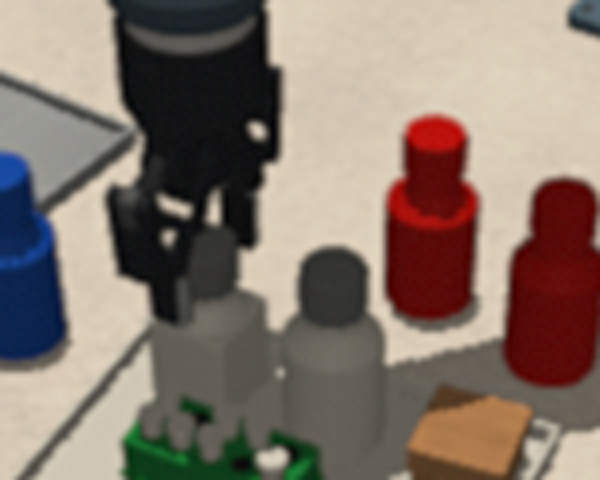

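The fingers straddle the square cap at (212,260). Closing and lifting.

Request:
{"name": "play_rows", "arguments": {"motion": [[255, 0, 0, 0, 0, 0, 0], [255, 0, 0, 0, 0, 0, 0], [255, 0, 0, 0, 0, 0, 0], [255, 0, 0, 0, 0, 0, 0], [255, 0, 0, 0, 0, 0, 0], [255, 0, 0, 0, 0, 0, 0]]}}

```text
clock: 5.15
ee_pos: [0.5571, -0.0805, 0.078]
tcp_rot: [0.659, 0.752, 0.0, 0.0]
contact_force: [-1.5, 0.8, 6.7]
width: 0.406
grasp_force: 59.4
```

Request:
{"name": "play_rows", "arguments": {"motion": [[255, 0, 0, -0.8, 0, 0, 0], [255, 0, 0, -2, 0, 0, 0], [255, 0, 0, -2.7, 0, 0, 0], [255, 0, 0, -3, 0, 0, 0], [255, 0, 0, -3, 0, 0, 0], [255, 0, 0, -3, 0, 0, 0], [255, 0, 0, -2, 0, 0, 0], [255, 0, 0, 0, 0, 0, 0]]}}

```text
clock: 6.15
ee_pos: [0.5578, -0.0808, 0.2446]
tcp_rot: [0.659, 0.752, 0.001, 0.001]
contact_force: [0.4, -0.2, -1.3]
width: 0.403
grasp_force: 59.9
```

```bash
python3 d.py 0.571,-0.339,0.243,0.133 0.571,-0.339,0.079; python3 -c "
from h import *
s=cap('scene')
a=cv2.resize(s['img'][60:240,180:400],None,fx=3,fy=3,interpolation=2)
cv2.imwrite('pics/p3.png',a[:,:,::-1])"
```

```text
t 6.15 tcp [ 0.5578 -0.0808  0.2446] a 0.1326 w 0.403 f 59.9 tilt [ 0.004  0.    -1.   ] j [-0.38  0.41  0.58  1.79 -0.26  1.01  0.44]
0.571,-0.339,0.243,0.133 X Y Z cm [-25.77  -2.11   0.16] turn z first -0.0
0.571,-0.339,0.079 X Y Z cm [ 0.   0.  16.4] turn z first 0.0
```

View pics/p3.png

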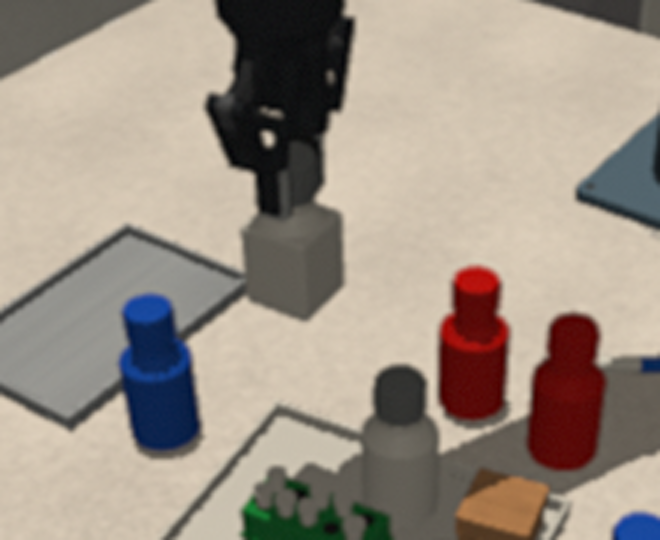

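The square bottle hangs upright in the gripper at (295,260). Carrying it over the side tray and setting it down.

Request:
{"name": "play_rows", "arguments": {"motion": [[255, -2, -0.2, 0, 0, 0, 0], [255, -4, -0.3, 0, 0, 0, 0], [255, -5, -0.4, 0, 0, 0, 0], [255, -5, -0.4, 0, 0, 0, 0], [255, -5, -0.4, 0, 0, 0, 0], [255, -3, -0.3, 0, 0, 0, 0], [255, -1.8, -0.1, 0, 0, 0, 0], [255, 0, 0, 0, 0, 0, 0]]}}

```text
clock: 7.2
ee_pos: [0.5695, -0.3395, 0.2415]
tcp_rot: [0.659, 0.752, -0.0, -0.001]
contact_force: [0.2, -0.1, -1.9]
width: 0.407
grasp_force: 60.0
```

Request:
{"name": "play_rows", "arguments": {"motion": [[255, 0, 0, 2, 0, 0, 0], [255, 0, 0, 3, 0, 0, 0], [255, 0, 0, 4, 0, 0, 0], [255, 0, 0, 3, 0, 0, 0], [255, 0, 0, 2, 0, 0, 0], [255, 0, 0, 1, 0, 0, 0], [255, 0, 0, 0.5, 0, 0, 0], [255, 0, 0, 0, 0, 0, 0]]}}

```text
clock: 8.2
ee_pos: [0.5705, -0.3391, 0.0878]
tcp_rot: [0.659, 0.753, 0.0, 0.0]
contact_force: [-0.8, -0.7, -2.2]
width: 0.404
grasp_force: 60.0
```

```bash
python3 d.py 0.571,-0.339,0.0785,0.133
```

```text
t 8.2 tcp [ 0.5705 -0.3391  0.0878] a 0.1329 w 0.404 f 60.0 tilt [ 0.001 -0.    -1.   ] j [ 0.14  0.78  0.5   1.61 -0.46  0.86  0.95]
0.571,-0.339,0.0785,0.133 X Y Z cm [0.   0.05 0.93] turn z first -0.0
```

Request:
{"name": "play_rows", "arguments": {"motion": [[255, 0, 0, 0.5, 0, 0, 0], [255, 0, 0, 0.3, 0, 0, 0], [255, 0, 0, 0.1, 0, 0, 0], [255, 0, 0, 0, 0, 0, 0], [60, 0, 0, 0, 0, 0, 0], [60, 0, 0, 0, 0, 0, 0], [60, 0, 0, 0, 0, 0, 0], [60, 0, 0, 0, 0, 0, 0]]}}

```text
clock: 9.2
ee_pos: [0.5702, -0.339, 0.0784]
tcp_rot: [0.659, 0.752, 0.0, 0.0]
contact_force: [0.6, 0.1, -0.3]
width: 0.766
grasp_force: 0.0
```

Request:
{"name": "play_rows", "arguments": {"motion": [[60, 0, 0, -2, 0, 0, 0], [60, 0, 0, -3, 0, 0, 0], [60, 0, 0, -4, 0, 0, 0], [60, 0, 0, -4, 0, 0, 0], [60, 0, 0, -3, 0, 0, 0], [60, 0, 0, 0, 0, 0, 0]]}}

```text
clock: 9.95
ee_pos: [0.5715, -0.3404, 0.2427]
tcp_rot: [0.659, 0.752, 0.001, 0.003]
contact_force: [-0.1, -0.4, -0.6]
width: 0.767
grasp_force: 0.0
```

```bash
python3 d.py 0.5445,-0.0045,0.235,0.133 0.5445,-0.0045,0.089; python3 -c "
from h import *
s=cap('scene')
a=cv2.resize(s['img'][60:240,150:370],None,fx=3,fy=3,interpolation=2)
cv2.imwrite('pics/p4.png',a[:,:,::-1])"
```

```text
t 9.95 tcp [ 0.5715 -0.3404  0.2427] a 0.1325 w 0.767 f 0.0 tilt [ 0.006 -0.003 -1.   ] j [ 0.09  0.61  0.59  1.52 -0.36  1.12  0.88]
0.5445,-0.0045,0.235,0.133 X Y Z cm [33.65  1.78  0.77] turn z first -0.001
0.5445,-0.0045,0.089 X Y Z cm [ 0.   0.  14.6] turn z first 0.0
```

View pics/p4.png

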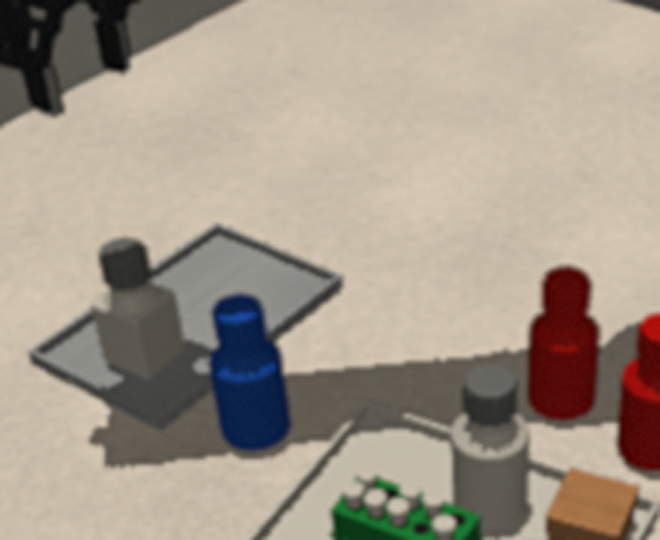

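The square bottle stands in the side tray (140,310). Next is the round bottle.

Request:
{"name": "play_rows", "arguments": {"motion": [[60, 4, 0.2, 0, 0, 0, 0], [60, 5, 0.3, 0, 0, 0, 0], [60, 5, 0.3, 0, 0, 0, 0], [60, 5, 0.3, 0, 0, 0, 0], [60, 5, 0.3, 0, 0, 0, 0], [60, 5, 0.2, 0, 0, 0, 0], [60, 4.6, 0.2, 0, 0, 0, 0], [60, 0, 0, 0, 0, 0, 0]]}}

```text
clock: 11.0
ee_pos: [0.5425, 0.0013, 0.2373]
tcp_rot: [0.656, 0.755, -0.0, -0.001]
contact_force: [0.5, -0.4, 0.4]
width: 0.766
grasp_force: 0.0
```

```bash
python3 d.py 0.5445,-0.0045,0.089,0.133
```

```text
t 11.0 tcp [0.5425 0.0013 0.2373] a 0.14 w 0.766 f 0.0 tilt [-0.002  0.002 -1.   ] j [-0.53  0.39  0.58  1.84 -0.25  0.99  0.29]
0.5445,-0.0045,0.089,0.133 X Y Z cm [-0.6   0.12 14.83] turn z first 0.007
```

Request:
{"name": "play_rows", "arguments": {"motion": [[60, 0, 0, 2, 0, 0, 0], [60, 0, 0, 3, 0, 0, 0], [60, 0, 0, 2.5, 0, 0, 0], [60, 0, 0, 0, 0, 0, 0]]}}

```text
clock: 11.5
ee_pos: [0.5416, -0.0047, 0.1616]
tcp_rot: [0.659, 0.752, -0.002, -0.001]
contact_force: [-0.4, 0.3, 0.2]
width: 0.765
grasp_force: 0.0
```

```bash
python3 d.py 0.5445,-0.0045,0.089,0.133
```

```text
t 11.5 tcp [ 0.5416 -0.0047  0.1616] a 0.1315 w 0.765 f 0.0 tilt [-0.005 -0.001 -1.   ] j [-0.48  0.49  0.53  1.91 -0.33  0.83  0.35]
0.5445,-0.0045,0.089,0.133 X Y Z cm [-0.02  0.29  7.26] turn z first -0.002
```

Request:
{"name": "play_rows", "arguments": {"motion": [[60, 0, 0.2, 2, 0, 0, 0], [60, 0, 0, 2, 0, 0, 0], [60, 0, 0, 2, 0, 0, 0], [60, 0, 0, 1.2, 0, 0, 0], [60, 0, 0, 0, 0, 0, 0], [60, 0, 0, 0, 0, 0, 0]]}}

```text
clock: 12.25
ee_pos: [0.546, -0.0034, 0.0919]
tcp_rot: [0.659, 0.752, 0.0, 0.0]
contact_force: [0.1, -0.2, -1.3]
width: 0.764
grasp_force: 0.0
```

```bash
python3 d.py 0.5445,-0.0045,0.089,0.133
```

```text
t 12.25 tcp [ 0.546  -0.0034  0.0919] a 0.1327 w 0.764 f 0.0 tilt [ 0.001  0.    -1.   ] j [-0.43  0.6   0.46  1.94 -0.41  0.7   0.42]
0.5445,-0.0045,0.089,0.133 X Y Z cm [-0.09 -0.17  0.29] turn z first -0.0
```

Request:
{"name": "play_rows", "arguments": {"motion": [[255, 0, 0, 0, 0, 0, 0], [255, 0, 0, 0, 0, 0, 0], [255, 0, 0, 0, 0, 0, 0], [255, 0, 0, 0, 0, 0, 0], [255, 0, 0, 0, 0, 0, 0], [255, 0, 0, 0, 0, 0, 0]]}}

```text
clock: 13.0
ee_pos: [0.5459, -0.0033, 0.0921]
tcp_rot: [0.659, 0.752, 0.0, 0.0]
contact_force: [-2.6, 1.3, 6.5]
width: 0.402
grasp_force: 59.3
```

Request:
{"name": "play_rows", "arguments": {"motion": [[255, 0, 0, -0.8, 0, 0, 0], [255, 0, 0, -2, 0, 0, 0], [255, 0, 0, -2.7, 0, 0, 0], [255, 0, 0, -3, 0, 0, 0], [255, 0, 0, -3, 0, 0, 0], [255, 0, 0, -3, 0, 0, 0], [255, 0, 0, -2, 0, 0, 0], [255, 0, 0, 0, 0, 0, 0]]}}

```text
clock: 14.0
ee_pos: [0.5462, -0.0033, 0.2577]
tcp_rot: [0.659, 0.752, 0.001, 0.001]
contact_force: [0.6, 0.3, -1.6]
width: 0.404
grasp_force: 60.0
```

```bash
python3 d.py 0.451,-0.340,0.255,0.133 0.451,-0.340,0.09; python3 -c "
from h import *
s=cap('scene')
a=cv2.resize(s['img'][60:260,150:400],None,fx=3,fy=3,interpolation=2)
cv2.imwrite('pics/p5.png',a[:,:,::-1])"
```

```text
t 14.0 tcp [ 0.5462 -0.0033  0.2577] a 0.1329 w 0.404 f 60.0 tilt [ 0.003  0.001 -1.   ] j [-0.54  0.37  0.6   1.82 -0.24  1.03  0.28]
0.451,-0.340,0.255,0.133 X Y Z cm [-32.11 -13.9    0.27] turn z first -0.0
0.451,-0.340,0.09 X Y Z cm [ 0.   0.  16.5] turn z first 0.0
```

View pics/p5.png

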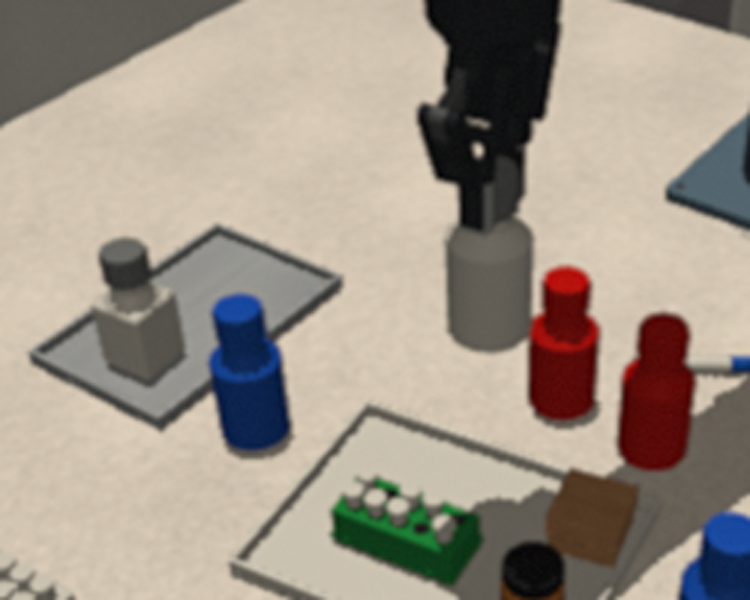

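The round bottle is held upright (490,280). Carrying it to the near half of the side tray.

Request:
{"name": "play_rows", "arguments": {"motion": [[255, -2, -0.9, 0, 0, 0, 0], [255, -4, -1.7, 0, 0, 0, 0], [255, -5, -2.2, 0, 0, 0, 0], [255, -5, -2.2, 0, 0, 0, 0], [255, -5, -2.2, 0, 0, 0, 0], [255, -5, -2.2, 0, 0, 0, 0], [255, -4, -1.7, 0, 0, 0, 0], [255, -2.1, -0.8, 0, 0, 0, 0]]}}

```text
clock: 15.05
ee_pos: [0.4466, -0.3435, 0.2554]
tcp_rot: [0.661, 0.751, -0.001, -0.001]
contact_force: [-0.3, -0.3, -2.1]
width: 0.407
grasp_force: 60.0
```

Request:
{"name": "play_rows", "arguments": {"motion": [[255, 0, 0, 0, 0, 0, 0], [255, 0, 0, 2, 0, 0, 0], [255, 0, 0, 4, 0, 0, 0], [255, 0, 0, 4, 0, 0, 0], [255, 0, 0, 3, 0, 0, 0], [255, 0, 0, 2, 0, 0, 0], [255, 0, 0, 0.5, 0, 0, 0], [255, 0, 0, 0, 0, 0, 0]]}}

```text
clock: 16.05
ee_pos: [0.4505, -0.34, 0.1018]
tcp_rot: [0.659, 0.753, 0.0, 0.0]
contact_force: [-0.4, -0.1, -1.3]
width: 0.412
grasp_force: 60.2
```

```bash
python3 d.py 0.451,-0.34,0.0925,0.133
```

```text
t 16.05 tcp [ 0.4505 -0.34    0.1018] a 0.133 w 0.412 f 60.2 tilt [ 0.001 -0.    -1.   ] j [ 0.16  0.63  0.55  1.89 -0.47  0.75  1.11]
0.451,-0.34,0.0925,0.133 X Y Z cm [-0.    0.05  0.93] turn z first -0.0
```

Request:
{"name": "play_rows", "arguments": {"motion": [[255, 0, 0, 0.5, 0, 0, 0], [255, 0, 0, 0.3, 0, 0, 0], [255, 0, 0, 0.1, 0, 0, 0], [255, 0, 0, 0, 0, 0, 0], [60, 0, 0, 0, 0, 0, 0], [60, 0, 0, 0, 0, 0, 0], [60, 0, 0, 0, 0, 0, 0], [60, 0, 0, 0, 0, 0, 0]]}}

```text
clock: 17.05
ee_pos: [0.4502, -0.3399, 0.0924]
tcp_rot: [0.659, 0.752, 0.0, 0.0]
contact_force: [-0.2, 0.3, -0.3]
width: 0.766
grasp_force: 0.0
```

Request:
{"name": "play_rows", "arguments": {"motion": [[60, 0, 0, -2, 0, 0, 0], [60, 0, 0, -4, 0, 0, 0], [60, 0, 0, -4, 0, 0, 0], [60, 0, 0, -4, 0, 0, 0], [60, 0, 0, -2, 0, 0, 0], [60, 0, 0, 0, 0, 0, 0], [60, 0, 0, 0, 0, 0, 0]]}}

```text
clock: 17.92
ee_pos: [0.4498, -0.3395, 0.252]
tcp_rot: [0.659, 0.752, 0.0, -0.0]
contact_force: [0.4, 0.0, 0.3]
width: 0.766
grasp_force: 0.0
```

```bash
python3 d.py 0.613,-0.029,0.245,0.133 0.613,-0.029,0.1 0.613,-0.029,0.015; python3 -c "
from h import *
s=cap('scene');t=cap('top')
a=cv2.resize(s['img'][120:280,150:400],None,fx=2,fy=2,interpolation=2)
b=cv2.resize(t['img'][120:280,270:420],None,fx=2,fy=2,interpolation=2)
cv2.imwrite('pics/p6.png',cv2.hconcat([a,b])[:,:,::-1]);cv2.imwrite('pics/s6.png',s['img'][:,:,::-1]);cv2.imwrite('pics/t6.png',t['img'][:,:,::-1])
for n,c in(('top',t),('scene',s)):
    h=cv2.cvtColor(c['img'],cv2.COLOR_RGB2HSV); m=cv2.inRange(h,(45,120,30),(80,255,255))
    for q in cv2.findContours(m,0,2)[0]:
        x,y,w,hh=cv2.boundingRect(q)
        if 200<cv2.contourArea(q)and(( n=='top' and x>310)or(n=='scene' and y<270)):
            print(n,cv2.approxPolyDP(cv2.convexHull(q),2,True).reshape(-1,2).tolist())
            print(onz(c,cv2.approxPolyDP(cv2.convexHull(q),2,True).reshape(-1,2),.038).round(4).tolist())
"
```

```text
t 17.93 tcp [ 0.4498 -0.3395  0.252 ] a 0.1328 w 0.766 f 0.0 tilt [-0.     0.001 -1.   ] j [ 0.05  0.43  0.69  1.78 -0.31  1.04  0.98]
0.613,-0.029,0.245,0.133 X Y Z cm [28.61 20.29  0.7 ] turn z first -0.0
0.613,-0.029,0.1 X Y Z cm [ 0.   0.  14.5] turn z first 0.0
0.613,-0.029,0.015 X Y Z cm [0.  0.  8.5] turn z first 0.0
top [[320, 162], [332, 159], [352, 162], [360, 168], [360, 173], [323, 179]]
[[0.6222, 0.0182, 0.038], [0.6294, -0.0103, 0.038], [0.6218, -0.0576, 0.038], [0.6071, -0.0763, 0.038], [0.5949, -0.0761, 0.038], [0.5809, 0.0111, 0.038]]
scene [[309, 239], [299, 254], [262, 239], [261, 230], [264, 226], [298, 228], [308, 232]]
[[0.6029, 0.0265, 0.038], [0.6475, 0.0337, 0.038], [0.6585, -0.0529, 0.038], [0.6398, -0.0713, 0.038], [0.6271, -0.0736, 0.038], [0.5904, -0.0109, 0.038], [0.5878, 0.0132, 0.038]]
scene [[568, 70], [585, 29], [639, 40], [572, 71]]
[[-0.5196, 0.2906, 0.038], [-0.9365, 0.2654, 0.038], [-0.938, 0.4536, 0.038], [-0.5195, 0.3032, 0.038]]
```

View pics/p6.png

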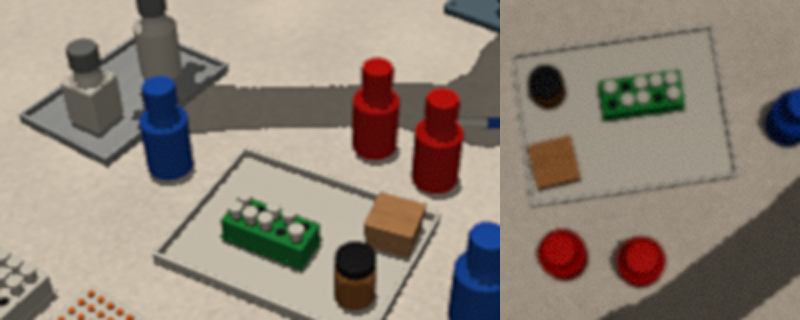

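The tray now holds both bottles (90,95 and 158,45), and the rack has not moved. Moving above the rack.

Request:
{"name": "play_rows", "arguments": {"motion": [[60, 3, 2, 0, 0, 0, 0], [60, 4, 3, 0, 0, 0, 0], [60, 4.5, 3.2, 0, 0, 0, 0], [60, 4.5, 3.2, 0, 0, 0, 0], [60, 4.5, 3.2, 0, 0, 0, 0], [60, 4.1, 2.9, 0, 0, 0, 0], [60, 3, 2, 0, 0, 0, 0], [60, 1, 0.8, 0, 0, 0, 0]]}}

```text
clock: 19.02
ee_pos: [0.6137, -0.0268, 0.2511]
tcp_rot: [0.657, 0.754, -0.0, -0.001]
contact_force: [-1.1, -0.7, -0.4]
width: 0.765
grasp_force: 0.0
```

Request:
{"name": "play_rows", "arguments": {"motion": [[60, 0, 0, 0, 0, 0, 0], [60, 0, 0, 2, 0, 0, 0], [60, 0, 0, 4, 0, 0, 0], [60, 0, 0, 4, 0, 0, 0], [60, 0, 0, 4, 0, 0, 0], [60, 0, 0, 2, 0, 0, 0], [60, 0, 0, 1.5, 0, 0, 0], [60, 0, 0, 0, 0, 0, 0]]}}

```text
clock: 20.02
ee_pos: [0.6133, -0.03, 0.0772]
tcp_rot: [0.659, 0.752, -0.0, -0.0]
contact_force: [0.6, -0.4, 0.1]
width: 0.766
grasp_force: 0.0
```

```bash
python3 d.py 0.613,-0.029,0.01,0.133;  python3 -c "
from h import *
s=cap('scene')
a=cv2.resize(s['img'][160:280,230:380],None,fx=4,fy=4,interpolation=2)
cv2.imwrite('pics/p7.png',a[:,:,::-1])"
```

```text
t 20.02 tcp [ 0.6133 -0.03    0.0772] a 0.1322 w 0.766 f 0.0 tilt [-0.001 -0.    -1.   ] j [-0.37  0.73  0.49  1.76 -0.46  0.77  0.49]
0.613,-0.029,0.01,0.133 X Y Z cm [ 0.11 -0.02  6.72] turn z first -0.001
```

View pics/p7.png

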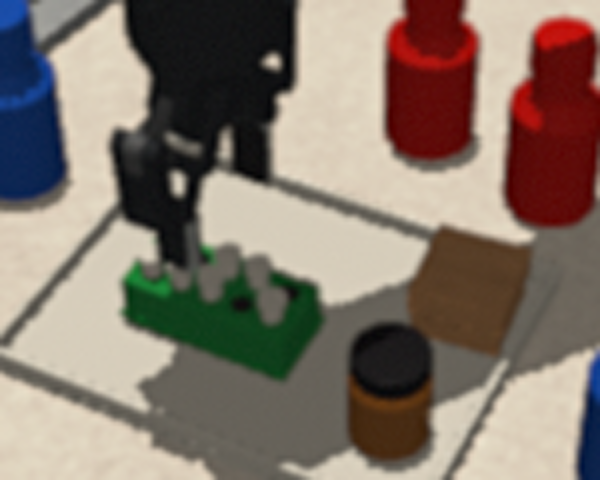

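The finger tip at (175,260) sits over the back side of the rack, and lowering it 67 mm lands it just behind the block. Descending and gripping.

Request:
{"name": "play_rows", "arguments": {"motion": [[60, 0, 0, 1.5, 0, 0, 0], [60, 0, 0, 1.5, 0, 0, 0], [60, 0, 0, 1.5, 0, 0, 0], [60, 0, 0, 1, 0, 0, 0], [60, 0, 0, 0.7, 0, 0, 0], [60, 0, 0, 0.4, 0, 0, 0], [60, 0, 0, 0, 0, 0, 0], [60, 0, 0, 0, 0, 0, 0]]}}

```text
clock: 21.08
ee_pos: [0.6139, -0.0295, 0.0117]
tcp_rot: [0.659, 0.752, 0.0, 0.0]
contact_force: [0.4, -0.6, -0.9]
width: 0.763
grasp_force: 0.0
```

Request:
{"name": "play_rows", "arguments": {"motion": [[255, 0, 0, 0, 0, 0, 0], [255, 0, 0, 0, 0, 0, 0], [255, 0, 0, 0, 0, 0, 0], [255, 0, 0, 0, 0, 0, 0], [255, 0, 0, 0, 0, 0, 0], [255, 0, 0, 0, 0, 0, 0]]}}

```text
clock: 21.82
ee_pos: [0.614, -0.0295, 0.0119]
tcp_rot: [0.659, 0.752, 0.0, 0.0]
contact_force: [-0.2, 0.9, 5.4]
width: 0.5
grasp_force: 62.7
```

```bash
python3 d.py
```

```text
t 21.82 tcp [ 0.614  -0.0295  0.0119] a 0.1328 w 0.5 f 62.7 tilt [ 0.001  0.    -1.   ] j [-0.33  0.82  0.43  1.76 -0.52  0.67  0.53]
```

Request:
{"name": "play_rows", "arguments": {"motion": [[255, 0, 0, -0.8, 0, 0, 0], [255, 0, 0, -2, 0, 0, 0], [255, 0, 0, -3, 0, 0, 0], [255, 0, 0, -4, 0, 0, 0], [255, 0, 0, -4, 0, 0, 0], [255, 0, 0, -4, 0, 0, 0], [255, 0, 0, -3, 0, 0, 0], [255, 0, 0, -1.2, 0, 0, 0]]}}

```text
clock: 22.82
ee_pos: [0.6142, -0.0298, 0.234]
tcp_rot: [0.659, 0.752, 0.001, 0.001]
contact_force: [0.3, 0.5, -1.2]
width: 0.503
grasp_force: 62.0
```

Request:
{"name": "play_rows", "arguments": {"motion": [[255, 0, 0, 0, 0, 0, 0.04], [255, 0, 0, 0, 0, 0, 0.06], [255, 0, 0, 0, 0, 0, 0.06], [255, 0, 0, 0, 0, 0, 0.06], [255, 0, 0, 0, 0, 0, 0.018], [255, 0, 0, 0, 0, 0, 0]]}}

```text
clock: 23.58
ee_pos: [0.613, -0.0294, 0.2304]
tcp_rot: [0.743, 0.669, -0.001, -0.0]
contact_force: [0.7, 0.5, -1.5]
width: 0.503
grasp_force: 62.0
```

```bash
python3 d.py 0.528,0.35,0.22,-0.105 0.528,0.35,0.079,-0.105;  python3 -c "
from h import *
s=cap('scene')
a=cv2.resize(s['img'][60:260,230:430],None,fx=3,fy=3,interpolation=2)
cv2.imwrite('pics/p8.png',a[:,:,::-1])"
```

```text
t 23.57 tcp [ 0.613  -0.0294  0.2304] a -0.105 w 0.503 f 62.0 tilt [-0.001 -0.    -1.   ] j [-0.49  0.55  0.66  1.67 -0.38  1.06  0.19]
0.528,0.35,0.22,-0.105 X Y Z cm [ 36.84 -12.43   1.04] turn z first -0.0
0.528,0.35,0.079,-0.105 X Y Z cm [ 0.   0.  14.1] turn z first 0.0
```

View pics/p8.png

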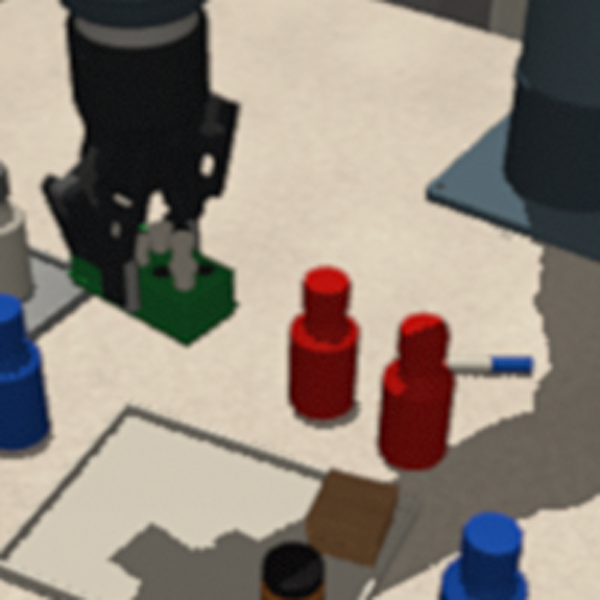

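The rack hangs level in the gripper at (155,290), held near its middle and already turned. Carrying it to the shaker.

Request:
{"name": "play_rows", "arguments": {"motion": [[255, 2.5, -0.8, 0, 0, 0, 0], [255, 4.5, -1.5, 0, 0, 0, 0], [255, 5.5, -1.9, 0, 0, 0, 0], [255, 5.5, -1.9, 0, 0, 0, 0], [255, 5.5, -1.9, 0, 0, 0, 0], [255, 5.5, -1.9, 0, 0, 0, 0], [255, 4.5, -1.5, 0, 0, 0, 0], [255, 3.3, -1, 0, 0, 0, 0]]}}

```text
clock: 24.62
ee_pos: [0.5275, 0.3523, 0.231]
tcp_rot: [0.742, 0.67, -0.0, -0.0]
contact_force: [0.9, -0.5, -1.4]
width: 0.508
grasp_force: 62.0
```

Request:
{"name": "play_rows", "arguments": {"motion": [[255, 0, 0, 0, 0, 0, 0], [255, 0, 0, 2, 0, 0, 0], [255, 0, 0, 3, 0, 0, 0], [255, 0, 0, 3, 0, 0, 0], [255, 0, 0, 2, 0, 0, 0], [255, 0, 0, 1.5, 0, 0, 0], [255, 0, 0, 0, 0, 0, 0], [255, 0, 0, 0, 0, 0, 0]]}}

```text
clock: 25.62
ee_pos: [0.5296, 0.3497, 0.1172]
tcp_rot: [0.743, 0.669, 0.001, 0.0]
contact_force: [0.3, -0.9, -1.7]
width: 0.503
grasp_force: 61.9
```

```bash
python3 d.py 0.528,0.35,0.0785,-0.105;  python3 -c "
from h import *
s=cap('scene')
a=cv2.resize(s['img'][180:380,390:590],None,fx=3,fy=3,interpolation=2)
cv2.imwrite('pics/p9.png',a[:,:,::-1])"
```

```text
t 25.62 tcp [0.5296 0.3497 0.1172] a -0.1053 w 0.503 f 61.9 tilt [ 0.001  0.001 -1.   ] j [-1.03  0.71  0.55  1.69 -0.46  0.87 -0.39]
0.528,0.35,0.0785,-0.105 X Y Z cm [ 0.01 -0.16  3.87] turn z first -0.0
```

View pics/p9.png

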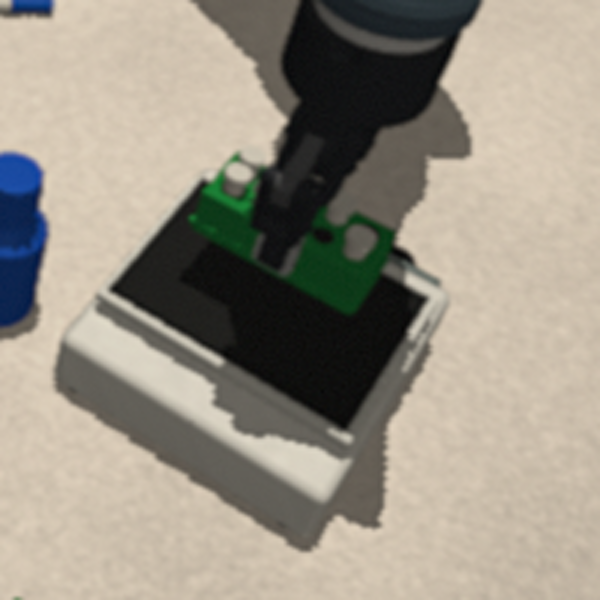

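The rack is parallel to the platform and 39 mm above it. Its back face runs from (190,225) to (355,310), with the pad at its middle. Lowering and releasing.

Request:
{"name": "play_rows", "arguments": {"motion": [[255, 0, -0.1, 1, 0, 0, 0], [255, 0, 0, 1, 0, 0, 0], [255, 0, 0, 0.8, 0, 0, 0], [255, 0, 0, 0.5, 0, 0, 0], [255, 0, 0, 0.3, 0, 0, 0], [255, 0, 0, 0.1, 0, 0, 0], [255, 0, 0, 0, 0, 0, 0], [255, 0, 0, 0, 0, 0, 0]]}}

```text
clock: 26.68
ee_pos: [0.5279, 0.3497, 0.0795]
tcp_rot: [0.743, 0.669, 0.0, 0.0]
contact_force: [0.8, -0.3, -1.0]
width: 0.507
grasp_force: 61.9
```

```bash
python3 d.py 0.528,0.35,0.0785,-0.105; python3 -c "
from bench import telemetry as t;print(t.state()['contact_force'])"
```

```text
t 26.68 tcp [0.5279 0.3497 0.0795] a -0.1051 w 0.507 f 61.9 tilt [ 0.  0. -1.] j [-1.01  0.76  0.52  1.71 -0.49  0.81 -0.37]
0.528,0.35,0.0785,-0.105 X Y Z cm [0.03 0.   0.1 ] turn z first -0.0
[ 0.84339831 -0.34213815 -0.99947096]
```

Request:
{"name": "play_rows", "arguments": {"motion": [[255, 0, 0, 0.1, 0, 0, 0], [255, 0, 0, 0, 0, 0, 0], [60, 0, 0, 0, 0, 0, 0], [60, 0, 0, 0, 0, 0, 0], [60, 0, 0, 0, 0, 0, 0], [60, 0, 0, 0, 0, 0, 0], [60, 0, 0, 0, 0, 0, 0]]}}

```text
clock: 27.55
ee_pos: [0.5279, 0.3496, 0.0783]
tcp_rot: [0.743, 0.669, 0.0, 0.0]
contact_force: [0.3, -0.9, -0.1]
width: 0.77
grasp_force: 0.0
```

Request:
{"name": "play_rows", "arguments": {"motion": [[60, 0, 0, -1, 0, 0, 0], [60, 0, 0, -2, 0, 0, 0], [60, 0, 0, -4, 0, 0, 0], [60, 0, 0, -5, 0, 0, 0], [60, 0, 0, -4, 0, 0, 0], [60, 0, 0, -1.2, 0, 0, 0], [60, 0, 0, 0, 0, 0, 0]]}}

```text
clock: 28.42
ee_pos: [0.528, 0.3498, 0.2513]
tcp_rot: [0.743, 0.669, 0.001, -0.0]
contact_force: [0.3, -1.0, -0.9]
width: 0.764
grasp_force: 0.0
```

```bash
python3 d.py 0.528,0.35,0.25,0.133 0.451,-0.34,0.25; python3 -c "
from h import *
s=cap('scene')
a=cv2.resize(s['img'][180:380,390:590],None,fx=3,fy=3,interpolation=2)
cv2.imwrite('pics/p10.png',a[:,:,::-1])"
```

```text
t 28.43 tcp [0.528  0.3498 0.2513] a -0.1051 w 0.764 f 0.0 tilt [ 0.001  0.001 -1.   ] j [-1.09  0.55  0.64  1.59 -0.36  1.11 -0.47]
0.528,0.35,0.25,0.133 X Y Z cm [ 0.02 -0.    0.13] turn z first -0.238
0.451,-0.34,0.25 X Y Z cm [-67.37 -16.78  -0.  ] turn z first 0.0
```

View pics/p10.png

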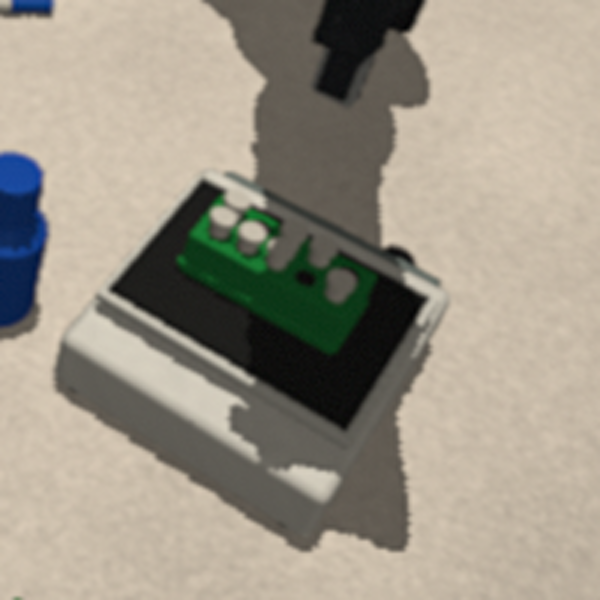

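The rack stands level on the mat, with its back lower edge from (180,270) to (333,352). I've now viewed 15 pictures, one over the allowed 14, so from here I check by numbers only.

```bash
python3 -c "
from h import *
s=cap('scene')
f=lambda L:[((u+.5)/3-.5+390,(v+.5)/3-.5+180) for u,v in L]
P=onz(s,f([(180,272),(333,354)]),.07);M=onz(s,f([(208,180),(112,291),(348,430),(427,298)]),.07)
d=P[1]-P[0];L=np.linalg.norm(d);n=np.array([d[1],-d[0]])/L
print(P,L,'centre',P.mean(0)[:2]-.022*n,P.mean(0)[:2]+.022*n,'ang',np.arctan2(-d[0],d[1])); print('mat',M,M.mean(0))
"
```

```text
[[0.54283185 0.30047991 0.07      ]
 [0.54929796 0.39631147 0.07      ]] 0.09604945797886139 centre [0.52411482 0.34987674] [0.568015   0.34691463] ang -0.06737158715964503
mat [[0.45980935 0.28585908 0.07      ]
 [0.58017436 0.27251806 0.07      ]
 [0.59469308 0.41908104 0.07      ]
 [0.47663586 0.42973094 0.07      ]] [0.52782816 0.35179728 0.07      ]
```

Request:
{"name": "play_rows", "arguments": {"motion": [[60, 0, 0, 0, 0, 0, -0.1], [60, 0, 0, 0, 0, 0, -0.138], [60, -5, -1.25, 0, 0, 0, 0], [60, -5.5, -1.35, 0, 0, 0, 0], [60, -5.5, -1.35, 0, 0, 0, 0], [60, -5.5, -1.35, 0, 0, 0, 0], [60, -5.5, -1.35, 0, 0, 0, 0], [60, -5.5, -1.35, 0, 0, 0, 0]]}}

```text
clock: 29.52
ee_pos: [0.4903, 0.0152, 0.2492]
tcp_rot: [0.659, 0.753, -0.001, -0.001]
contact_force: [-0.0, 0.4, -0.6]
width: 0.765
grasp_force: 0.0
```

Request:
{"name": "play_rows", "arguments": {"motion": [[60, -5.5, -1.35, 0, 0, 0, 0], [60, -5.5, -1.35, 0, 0, 0, 0], [60, -5.5, -1.35, 0, 0, 0, 0], [60, -5.5, -1.4, 0, 0, 0, 0], [60, -5.5, -1.4, 0, 0, 0, 0], [60, -5, -1.3, 0, 0, 0, 0], [60, 0, 0, 0, 0, 0, 0], [60, 0, 0, 0, 0, 0, 0]]}}

```text
clock: 30.52
ee_pos: [0.4534, -0.315, 0.2491]
tcp_rot: [0.659, 0.752, -0.0, -0.001]
contact_force: [1.0, 0.3, -0.0]
width: 0.762
grasp_force: 0.0
```

```bash
python3 d.py 0.4502,-0.3399,0.0925,0.133
```

```text
t 30.52 tcp [ 0.4534 -0.315   0.2491] a 0.1328 w 0.762 f 0.0 tilt [-0.002  0.001 -1.   ] j [-0.06  0.43  0.77  1.81 -0.34  1.04  0.98]
0.4502,-0.3399,0.0925,0.133 X Y Z cm [-2.42 -0.64 15.66] turn z first -0.0
```

Request:
{"name": "play_rows", "arguments": {"motion": [[60, -1.2, -0.3, 0, 0, 0, 0], [60, -1.2, -0.3, 0, 0, 0, 0], [60, 0, 0, 2, 0, 0, 0], [60, 0, 0, 3, 0, 0, 0], [60, 0, 0, 3, 0, 0, 0], [60, 0, 0, 0, 0, 0, 0], [60, 0, 0, 0, 0, 0, 0]]}}

```text
clock: 31.4
ee_pos: [0.4515, -0.3414, 0.1714]
tcp_rot: [0.659, 0.752, -0.0, 0.001]
contact_force: [0.2, -0.5, 0.1]
width: 0.764
grasp_force: 0.0
```

```bash
python3 d.py 0.4502,-0.3399,0.0925,0.133
```

```text
t 31.4 tcp [ 0.4515 -0.3414  0.1714] a 0.1326 w 0.764 f 0.0 tilt [ 0.001 -0.001 -1.   ] j [ 0.05  0.56  0.7   1.85 -0.45  0.9   1.1 ]
0.4502,-0.3399,0.0925,0.133 X Y Z cm [ 0.17 -0.11  7.89] turn z first -0.0
```

Request:
{"name": "play_rows", "arguments": {"motion": [[60, 0.15, -0.1, 2, 0, 0, 0], [60, 0, 0, 2, 0, 0, 0], [60, 0, 0, 2, 0, 0, 0], [60, 0, 0, 1.3, 0, 0, 0], [60, 0, 0, 0.5, 0, 0, 0], [60, 0, 0, 0, 0, 0, 0], [60, 0, 0, 0, 0, 0, 0]]}}

```text
clock: 32.28
ee_pos: [0.4502, -0.3397, 0.0928]
tcp_rot: [0.659, 0.752, 0.0, 0.001]
contact_force: [0.2, -0.3, 0.4]
width: 0.766
grasp_force: 0.0
```

Request:
{"name": "play_rows", "arguments": {"motion": [[255, 0, 0, 0, 0, 0, 0], [255, 0, 0, 0, 0, 0, 0], [255, 0, 0, 0, 0, 0, 0], [255, 0, 0, 0, 0, 0, 0], [255, 0, 0, 0, 0, 0, 0], [255, 0, 0, 0, 0, 0, 0]]}}

```text
clock: 33.02
ee_pos: [0.4501, -0.3396, 0.0929]
tcp_rot: [0.659, 0.752, 0.0, 0.0]
contact_force: [-1.8, 1.1, 5.9]
width: 0.406
grasp_force: 59.5
```

Request:
{"name": "play_rows", "arguments": {"motion": [[255, 0, 0, -0.8, 0, 0, 0], [255, 0, 0, -2, 0, 0, 0], [255, 0, 0, -2.7, 0, 0, 0], [255, 0, 0, -3, 0, 0, 0], [255, 0, 0, -3, 0, 0, 0], [255, 0, 0, -3, 0, 0, 0], [255, 0, 0, -2, 0, 0, 0], [255, 0, 0, 0, 0, 0, 0]]}}

```text
clock: 34.02
ee_pos: [0.4505, -0.34, 0.2595]
tcp_rot: [0.659, 0.752, 0.001, 0.002]
contact_force: [-0.6, 0.1, -2.0]
width: 0.404
grasp_force: 60.0
```

```bash
python3 d.py 0.5445,-0.0033,0.255,0.133
```

```text
t 34.02 tcp [ 0.4505 -0.34    0.2595] a 0.1326 w 0.404 f 60.0 tilt [ 0.003 -0.002 -1.   ] j [-0.01  0.44  0.78  1.78 -0.35  1.06  1.02]
0.5445,-0.0033,0.255,0.133 X Y Z cm [32.13 13.78  0.45] turn z first -0.0
```

Request:
{"name": "play_rows", "arguments": {"motion": [[255, 2, 0.8, 0, 0, 0, 0], [255, 4, 1.7, 0, 0, 0, 0], [255, 5, 2.2, 0, 0, 0, 0], [255, 5, 2.2, 0, 0, 0, 0], [255, 5, 2.2, 0, 0, 0, 0], [255, 5, 2.2, 0, 0, 0, 0], [255, 4, 1.7, 0, 0, 0, 0], [255, 2.1, 0.8, 0, 0, 0, 0]]}}

```text
clock: 35.02
ee_pos: [0.5439, 0.0004, 0.2564]
tcp_rot: [0.657, 0.754, -0.0, -0.001]
contact_force: [0.3, -0.2, -3.0]
width: 0.404
grasp_force: 60.1
```

Request:
{"name": "play_rows", "arguments": {"motion": [[255, 0, 0, 0, 0, 0, 0], [255, 0, 0, 2, 0, 0, 0], [255, 0, 0, 4, 0, 0, 0], [255, 0, 0, 4, 0, 0, 0], [255, 0, 0, 3, 0, 0, 0], [255, 0, 0, 2, 0, 0, 0], [255, 0, 0, 0.5, 0, 0, 0], [255, 0, 0, 0, 0, 0, 0]]}}

```text
clock: 36.02
ee_pos: [0.5441, -0.0039, 0.1026]
tcp_rot: [0.659, 0.752, -0.0, 0.0]
contact_force: [0.4, 0.1, -1.9]
width: 0.404
grasp_force: 60.2
```

```bash
python3 d.py 0.545,-0.0035,0.0928,0.133
```

```text
t 36.02 tcp [ 0.5441 -0.0039  0.1026] a 0.1316 w 0.404 f 60.2 tilt [-0.    -0.001 -1.   ] j [-0.51  0.61  0.58  1.94 -0.49  0.74  0.49]
0.545,-0.0035,0.0928,0.133 X Y Z cm [0.02 0.1  0.98] turn z first -0.001
```

Request:
{"name": "play_rows", "arguments": {"motion": [[255, 0, 0.1, 0.5, 0, 0, 0], [255, 0, 0, 0.3, 0, 0, 0], [255, 0, 0, 0.15, 0, 0, 0], [255, 0, 0, 0, 0, 0, 0], [60, 0, 0, 0, 0, 0, 0], [60, 0, 0, 0, 0, 0, 0], [60, 0, 0, 0, 0, 0, 0], [60, 0, 0, 0, 0, 0, 0]]}}

```text
clock: 37.02
ee_pos: [0.5452, -0.0027, 0.0928]
tcp_rot: [0.659, 0.752, 0.0, 0.0]
contact_force: [-0.7, -0.4, -0.6]
width: 0.763
grasp_force: 0.0
```

Request:
{"name": "play_rows", "arguments": {"motion": [[60, 0, 0, -2, 0, 0, 0], [60, 0, 0, -4, 0, 0, 0], [60, 0, 0, -4, 0, 0, 0], [60, 0, 0, -3, 0, 0, 0], [60, 0, 0, -2, 0, 0, 0], [60, 0, 0, 0, 0, 0, 0]]}}

```text
clock: 37.78
ee_pos: [0.5463, -0.0029, 0.2452]
tcp_rot: [0.659, 0.752, 0.002, 0.001]
contact_force: [-0.5, 0.2, -0.8]
width: 0.768
grasp_force: 0.0
```

```bash
python3 d.py 0.5702,-0.339,0.243,0.133 0.5702,-0.339,0.0785
```

```text
t 37.77 tcp [ 0.5463 -0.0029  0.2452] a 0.1326 w 0.768 f 0.0 tilt [ 0.004  0.001 -1.   ] j [-0.63  0.41  0.73  1.84 -0.32  1.01  0.35]
0.5702,-0.339,0.243,0.133 X Y Z cm [-33.63  -2.09   0.22] turn z first -0.0
0.5702,-0.339,0.0785 X Y Z cm [ 0.    0.   16.45] turn z first 0.0
```

Request:
{"name": "play_rows", "arguments": {"motion": [[60, -4, -0.3, 0, 0, 0, 0], [60, -5, -0.3, 0, 0, 0, 0], [60, -5, -0.3, 0, 0, 0, 0], [60, -5, -0.3, 0, 0, 0, 0], [60, -5, -0.3, 0, 0, 0, 0], [60, -5, -0.3, 0, 0, 0, 0], [60, -4.6, -0.2, 0, 0, 0, 0], [60, 0, 0, 0, 0, 0, 0]]}}

```text
clock: 38.78
ee_pos: [0.5675, -0.3431, 0.2423]
tcp_rot: [0.661, 0.75, -0.002, 0.0]
contact_force: [0.6, 0.0, -0.4]
width: 0.766
grasp_force: 0.0
```

Request:
{"name": "play_rows", "arguments": {"motion": [[60, 0, 0, 2, 0, 0, 0], [60, 0, 0, 3, 0, 0, 0], [60, 0, 0, 3, 0, 0, 0], [60, 0, 0, 0, 0, 0, 0], [60, 0, 0, 0, 0, 0, 0]]}}

```text
clock: 39.4
ee_pos: [0.5703, -0.3376, 0.1632]
tcp_rot: [0.658, 0.753, 0.0, 0.0]
contact_force: [0.5, 0.5, -0.5]
width: 0.766
grasp_force: 0.0
```

```bash
python3 d.py 0.5702,-0.339,0.0785,0.133
```

```text
t 39.4 tcp [ 0.5703 -0.3376  0.1632] a 0.134 w 0.766 f 0.0 tilt [ 0. -0. -1.] j [ 0.05  0.72  0.65  1.59 -0.49  1.01  0.98]
0.5702,-0.339,0.0785,0.133 X Y Z cm [-0.13 -0.03  8.47] turn z first 0.001
```

Request:
{"name": "play_rows", "arguments": {"motion": [[60, -0.1, 0, 2, 0, 0, 0], [60, 0, 0, 2, 0, 0, 0], [60, 0, 0, 2, 0, 0, 0], [60, 0, 0, 1.7, 0, 0, 0], [60, 0, 0, 0.7, 0, 0, 0], [60, 0, 0, 0, 0, 0, 0], [60, 0, 0, 0, 0, 0, 0]]}}

```text
clock: 40.28
ee_pos: [0.5704, -0.3398, 0.0795]
tcp_rot: [0.659, 0.752, 0.0, 0.001]
contact_force: [-0.2, -0.4, 0.4]
width: 0.766
grasp_force: 0.0
```

Request:
{"name": "play_rows", "arguments": {"motion": [[255, 0, 0, 0, 0, 0, 0], [255, 0, 0, 0, 0, 0, 0], [255, 0, 0, 0, 0, 0, 0], [255, 0, 0, 0, 0, 0, 0], [255, 0, 0, 0, 0, 0, 0], [255, 0, 0, 0, 0, 0, 0]]}}

```text
clock: 41.02
ee_pos: [0.5703, -0.3396, 0.0796]
tcp_rot: [0.659, 0.752, 0.0, 0.0]
contact_force: [-1.8, 0.7, 5.8]
width: 0.403
grasp_force: 59.5
```

Request:
{"name": "play_rows", "arguments": {"motion": [[255, 0, 0, -0.8, 0, 0, 0], [255, 0, 0, -2, 0, 0, 0], [255, 0, 0, -2.7, 0, 0, 0], [255, 0, 0, -3, 0, 0, 0], [255, 0, 0, -3, 0, 0, 0], [255, 0, 0, -3, 0, 0, 0], [255, 0, 0, -2, 0, 0, 0], [255, 0, 0, 0, 0, 0, 0]]}}

```text
clock: 42.02
ee_pos: [0.5706, -0.34, 0.2457]
tcp_rot: [0.659, 0.752, 0.0, 0.002]
contact_force: [-0.1, 0.0, -1.5]
width: 0.406
grasp_force: 59.9
```

```bash
python3 d.py 0.5567,-0.0805,0.243,0.133
```

```text
t 42.02 tcp [ 0.5706 -0.34    0.2457] a 0.1328 w 0.406 f 59.9 tilt [ 0.003 -0.001 -1.   ] j [ 0.02  0.63  0.7   1.52 -0.43  1.15  0.94]
0.5567,-0.0805,0.243,0.133 X Y Z cm [25.9   2.06  0.27] turn z first -0.0
```

Request:
{"name": "play_rows", "arguments": {"motion": [[255, 2, 0.2, 0, 0, 0, 0], [255, 4, 0.3, 0, 0, 0, 0], [255, 5, 0.4, 0, 0, 0, 0], [255, 5, 0.4, 0, 0, 0, 0], [255, 5, 0.4, 0, 0, 0, 0], [255, 3, 0.3, 0, 0, 0, 0], [255, 1.9, 0.1, 0, 0, 0, 0], [255, 0, 0, 0, 0, 0, 0]]}}

```text
clock: 43.02
ee_pos: [0.5561, -0.0789, 0.2432]
tcp_rot: [0.658, 0.753, -0.0, -0.0]
contact_force: [-0.3, -0.2, -1.6]
width: 0.404
grasp_force: 60.0
```

Request:
{"name": "play_rows", "arguments": {"motion": [[255, 0, 0, 0, 0, 0, 0], [255, 0, 0, 1.5, 0, 0, 0], [255, 0, 0, 1.5, 0, 0, 0], [255, 0, 0, 0, 0, 0, 0]]}}

```text
clock: 43.52
ee_pos: [0.5551, -0.0801, 0.2119]
tcp_rot: [0.659, 0.752, -0.001, -0.001]
contact_force: [-0.1, 0.0, -1.7]
width: 0.41
grasp_force: 60.1
```

```bash
python3 d.py 0.5567,-0.0805,0.0795,0.133
```

```text
t 43.52 tcp [ 0.5551 -0.0801  0.2119] a 0.1321 w 0.41 f 60.1 tilt [-0.004 -0.    -1.   ] j [-0.47  0.49  0.71  1.83 -0.38  0.97  0.54]
0.5567,-0.0805,0.0795,0.133 X Y Z cm [-0.06  0.15 13.24] turn z first -0.001
```

Request:
{"name": "play_rows", "arguments": {"motion": [[255, 0, 0.1, 2, 0, 0, 0], [255, 0, 0, 3, 0, 0, 0], [255, 0, 0, 3, 0, 0, 0], [255, 0, 0, 2, 0, 0, 0], [255, 0, 0, 1.5, 0, 0, 0], [255, 0, 0, 0.8, 0, 0, 0], [255, 0, 0, 0, 0, 0, 0], [255, 0, 0, 0, 0, 0, 0]]}}

```text
clock: 44.52
ee_pos: [0.5581, -0.0799, 0.0915]
tcp_rot: [0.659, 0.752, 0.0, 0.001]
contact_force: [0.3, -0.1, -2.3]
width: 0.408
grasp_force: 60.1
```

```bash
python3 d.py 0.5567,-0.0805,0.0795,0.133
```

```text
t 44.52 tcp [ 0.5581 -0.0799  0.0915] a 0.1328 w 0.408 f 60.1 tilt [ 0.001 -0.    -1.   ] j [-0.37  0.66  0.59  1.89 -0.53  0.75  0.65]
0.5567,-0.0805,0.0795,0.133 X Y Z cm [-0.04 -0.15  1.2 ] turn z first -0.0
```

Request:
{"name": "play_rows", "arguments": {"motion": [[255, 0, -0.1, 0.6, 0, 0, 0], [255, 0, 0, 0.4, 0, 0, 0], [255, 0, 0, 0.18, 0, 0, 0], [255, 0, 0, 0, 0, 0, 0], [60, 0, 0, 0, 0, 0, 0], [60, 0, 0, 0, 0, 0, 0], [60, 0, 0, 0, 0, 0, 0], [60, 0, 0, 0, 0, 0, 0]]}}

```text
clock: 45.52
ee_pos: [0.5565, -0.0799, 0.0789]
tcp_rot: [0.659, 0.752, -0.0, 0.0]
contact_force: [-0.0, -0.6, 0.2]
width: 0.765
grasp_force: 0.0
```

Request:
{"name": "play_rows", "arguments": {"motion": [[60, 0, 0, -2, 0, 0, 0], [60, 0, 0, -4, 0, 0, 0], [60, 0, 0, -4, 0, 0, 0], [60, 0, 0, -4, 0, 0, 0], [60, 0, 0, -2, 0, 0, 0], [60, -4, 0, 0, 0, 0, 0], [60, -5, 0, 0, 0, 0, 0], [60, -5, 0, 0, 0, 0, 0]]}}

```text
clock: 46.52
ee_pos: [0.5753, -0.22, 0.2407]
tcp_rot: [0.658, 0.753, 0.0, 0.001]
contact_force: [0.9, 0.5, 0.6]
width: 0.762
grasp_force: 0.0
```

Request:
{"name": "play_rows", "arguments": {"motion": [[60, -5, 0, 0, 0, 0, 0], [60, -5, 0, 0, 0, 0, 0], [60, -5, 0, 0, 0, 0, 0], [60, 0, 0, 0, 0, 0, 0], [60, 0, 0, 0, 0, 0, 0]]}}

```text
clock: 47.15
ee_pos: [0.595, -0.367, 0.2399]
tcp_rot: [0.659, 0.752, 0.0, 0.0]
contact_force: [-0.1, 0.4, -0.0]
width: 0.766
grasp_force: 0.0
```

```bash
python3 d.py; python3 - <<'E'
from h import *
# compare cap/jar/box pixel centroids now against the first pictures
for n in('top','scene'):
    a=cv2.imread(f'pics/{n}0.png');b=cap(n)['img'][:,:,::-1].copy();cv2.imwrite(f'pics/{n}9.png',b)
    P={'top':{'round':(330,188),'square':(364,183),'jar':(293,162),'box':(297,201)},'scene':{'round':(313,192),'square':(281,185),'jar':(327,257),'box':(347,232)}}[n]
    for k,(u,v) in P.items():
        r=14; T=a[v-r:v+r,u-r:u+r]; W=b[v-30:v+30,u-30:u+30]
        _,m,_,l=cv2.minMaxLoc(cv2.matchTemplate(W,T,cv2.TM_CCOEFF_NORMED)); print(n,k,round(m,3),'shift px',l[0]-30+r,l[1]-30+r)
E
```

```text
t 47.15 tcp [ 0.595  -0.367   0.2399] a 0.1327 w 0.766 f 0.0 tilt [ 0.001  0.    -1.   ] j [ 0.07  0.71  0.7   1.41 -0.46  1.19  0.96]
top round 0.45 shift px -1 11
top square 0.578 shift px 0 0
top jar 0.998 shift px 0 0
top box 0.994 shift px 0 0
scene round 0.71 shift px 0 0
scene square 0.838 shift px 1 0
scene jar 1.0 shift px 0 0
scene box 1.0 shift px 0 0
```

```bash
python3 - <<'E'
import cv2
for n,P in(('top',{'round':(330,188),'square':(364,183)}),('scene',{'round':(313,200),'square':(281,195)})):
    a=cv2.imread(f'pics/{n}0.png',0);b=cv2.imread(f'pics/{n}9.png',0)
    for k,(u,v) in P.items():
        for r in(8,11):
            T=a[v-r:v+r,u-r:u+r];W=b[v-24:v+24,u-24:u+24]
            _,m,_,l=cv2.minMaxLoc(cv2.matchTemplate(W,T,cv2.TM_CCOEFF_NORMED)); print(n,k,r,round(m,3),l[0]-24+r,l[1]-24+r)
    x=P['round']; print(b[x[1]-12:x[1]+13:3,x[0]-12:x[0]+13:3]) if n=='top' else 0
E
```

```text
top round 8 0.774 1 1
top round 11 0.499 1 11
top square 8 0.775 0 1
top square 11 0.629 0 0
[[162 160 160 164 160 164 160 163 164]
 [162 164 159 134 117 140 165 164 165]
 [165 149  99  75  79  84 109 161 162]
 [154 102  79  81  84  81  82 120 157]
 [121  72  77  82  80  83  82 119 150]
 [ 95  68  71  85  82  84  71 115 151]
 [ 93 110  54  61  73  61  85 132 141]
 [ 70 118 114  75  68 105 133 124 135]
 [ 75  73 124 128 130 135 123  80 151]]
scene round 8 0.979 0 0
scene round 11 0.82 0 0
scene square 8 0.973 1 0
scene square 11 0.819 1 0
```

Both caps are within about 1 px (roughly 2 mm) of where they started, and the jar and box have not moved. Handing in.

```bash
python3 -c "
from bench import manip; print(manip.job_done())"
```

```text
the job is handed in; nothing more can be done
None
```

I handed the job in at about 47 s: the rack stands on the shaker's platform about 4 mm from centre, both bottles are back within about 2 mm of their starts, and the jar and box have not moved; the verdict was not shown, and I viewed 15 pictures, one over the 14 allowed.

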